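# Clear the showcase lid and hold it open

### The job

A little wicker basket has been left on the glazed lid of the counter showcase: hang it by its hoop handle on the empty front hook of the hook stand and let go of it. Then raise the lid, which has a steel bar along its front, to 50 degrees from shut and keep holding it there, still, so that the shopkeeper can lay out stock underneath; finish while holding, since the lid falls shut by itself and must never be let drop. Leave all the other goods on the counter where they stand.

Things in the scene. Friction and masses are not known exactly. Their poses are not given: they have to be found in the camera images.
- basket: small wicker basket, 90 (own x) x 140 (own y) mm, rim 64 mm high, 0.12 to 0.22 kg; origin at the centre of its underside. Rigid flat hoop (band 12 mm wide in own x, 6 mm thick) arches over it in its y-z plane: centre line level at 141 mm for |y| < 22 mm, then 135 at y = +-48, 122 at +-60, then down at y = +-67. Symmetric. It starts on the showcase lid
- hoop (a point): underside of the middle of the basket's hoop, 138 mm above the basket's underside; axes as the basket's. The hook arm goes under this point, so the hoop is best pinched (across own x) some 34 mm to one side of it
- stand: fixed counter hook stand: round base 124 mm across, post 14 mm thick, topped by a ball at height 224 mm; origin under the post. The empty front hook arm points along own -x: round steel 8 mm thick, centre line at height 205 mm, straight to 112 mm from the post's axis, then turned up, 118 mm from it. A shorter back arm (own +x) already carries key rings
- hook_seat (a point): point on top of the empty hook arm, 80 mm in front (own -x) of the post's axis, 209 mm above the counter: where the hoop should rest; axes as the stand's
- hook_tip (a point): top of the upturned end of the empty hook, 228 mm above the counter; axes as the stand's
- showcase: fixed glazed counter showcase, 250 (own x) x 340 (own y) mm, 85 mm high without its lid, 99 mm with it; origin under its centre, front towards own -x, the lid hinged along the back top edge
- lid (a joint): angle of the showcase lid in rad: 0 shut, growing as the front edge rises; 50 degrees is 0.873; stops at 1.5. Free hinge without spring, stay or friction: the lid (0.4 to 0.63 kg, a glazed frame 14 mm thick) falls shut by its own weight
- lid_hinge (a point): middle of the hinge axis, at the back top edge of the showcase, 85 mm above the counter; axes as the lid's (they turn with the lid; y along the hinge)
- lid_bar (a point): middle of the lid's bar handle: round steel bar 10 mm thick, 140 mm long, along own y, its axis 40 mm in front of the lid's front edge, on a foot at each end (y = +-65 mm); 290 mm from the hinge axis and 7 mm above it when shut (92 mm above the counter). Axes as the lid's: -x points outwards from the hinge
- mug: bystander, loose: plain white mug, 80 mm across, 95 mm tall; origin under its centre
- bell: bystander, loose: brass hand bell with a dark wooden handle, 56 mm across, 109 mm tall; origin under its centre
- globe: bystander, loose: glass ball souvenir on a dark wooden foot, 64 mm across, 77 mm tall; origin under its centre
- dish: bystander, loose: small terracotta ring dish, 72 mm across, 32 mm tall; origin under its centre
- trinket_box: bystander, loose: closed little wooden box with a dark lid, 74 (own x) x 94 x 46 mm; origin under its centre
- jar: bystander, loose: amber glass jar with a wooden cap, 72 mm across, 100 mm tall; origin under its centre
- mill: bystander, loose: turned wooden pepper mill, 60 mm across, 165 mm tall; origin under its centre
Mind the look-alikes: they are no part of the job. There is more than one size of the basket; the job needs the middle-sized. What is shaped like the stand but red is not meant.

How it is judged:
By the outcome, as a careful person would: the job done as asked, in the order asked, and still so for the second after the job is handed in, while the arm keeps its last pose, push and grip.
It also fails if it takes over 61 s, if anything falls off the work surface, if the arm or the gripper's body presses on something with over 40 N, if the wrist force passes 120 N, or if a joint passes its speed limit or range.

### The arm

A 6-joint arm with a two-finger parallel gripper is mounted at the origin on the work surface. World frame = base frame: x ahead of the robot, y to its left, z up, the work surface at z = 0. Lengths are in mm, angles in degrees, forces in N, time in s.
With the tool pointing down it reaches from about 325 to 750 mm from the base axis. Payload 7.6 kg.
Tool frame: the origin (TCP) lies between the finger pads; the fingertips stand 8 mm ahead of it and the grasp point (between the pads) lies 11 mm behind it; z points along the fingers, x is the direction in which the jaws open and shut, and the axes are right-handed (so a half turn about z gives the same grasp; the last joint's range is limited). The gripper opens to 85 mm and grips with 20 to 120 N. Pads are 22 mm wide; open, the fingers measure 114 mm over their backs; the gripper's body (76 mm by 85 mm) begins 54 mm behind the grasp point. The pads swing forward as they close: fully open they stand 13 mm farther back than shut.
Start: joints at [-75.934, 2.991, 80.254, -0, 96.75, -4.028], TCP at [163.078, -499.05, 239.323] pointing down, gripper open.
Joint ranges: [-166.34, 166.34], [-52.06, 124.39], [6.96, 135.62], [-60.46, 240.46], [14.63, 156.25], [-167.68, 167.68]. Speed limits (degrees/s): [147.25, 147.25, 172.46, 180, 180, 180].

### API

Orientations are given as [roll, pitch, yaw] about the fixed x, y, z axes, in that order (R = Rz(yaw) Ry(pitch) Rx(roll)).
In Python, from cell import bot, kinematics, observe, imaging, models gives the robot as it stands. The module is installed in compiled form; this text tells all that it offers. Calls block until the motion is done:
- bot.goto(position, orientation): joint-space move of the TCP to a pose.
- bot.movel(position, max_speed=150, attitude=None): straight line of the TCP; attitude=None keeps the orientation; max_speed is the mean speed in mm/s.
- bot.goto_joints(angles): joint-space move.
- bot.move_gripper(opening, strength=None): finger opening in mm; strength is the grip in N (None keeps the last); returns when the fingers have stopped.
- bot.dwell(seconds).
- kinematics.inverse_kinematics(position, orientation): joint angles nearest the present ones, or None.
- observe(): the state.
- imaging.read_camera(name): name is "side" or "top" or "wrist"; returns a dict with "img" (384x512x3 uint8, red, green, blue), "fx", "fy", "cx", "cy" (pixels), "rvec" (rotation vector, rad) and "tvec" (3), from world to camera coordinates, as OpenCV has them. Camera axes: x right, y down, z forward; pixel columns grow to the right and rows downward; lengths in mm; the calibration is good to about 2 mm. The wrist camera is an equidistant fisheye: a pixel r from the principal point sees the ray r / f radians off the axis. A picture is of the moment at which its call begins. There is no depth.
A pose or a line that the arm cannot do raises bot.PlanningError and nothing moves.
- bot.hand_in(): hands the job in, once; it reports no verdict.
Trained networks look in a picture, given as the dict that the camera call returned (one of the last four; its "shot" number tells which), for a name from the list of things; names that differ only in an ending like _2 or _b are one class to them, and where a whole thing is asked for, a point or a joint stands for the part that bears it (a point fixed in the world has none). Each returns a list of dicts, best first, with "confidence" (0 to 1); they miss things now and then, are a little off and sometimes report something else, mostly with a low value. They report only what shows in the picture. A call takes as long as a camera call. They do not tell look-alikes from the thing itself.
- models.spot_in(query, picture): "rect" ([centre column, centre row, width, height] in pixels, round what is visible of it).
- models.masks_of(query, picture): "region" (384x512 bool, what is visible of it) and "rect" ([centre column, centre row, width, height] in pixels, round what is visible of it).
- models.tip_of(query, picture): "uv" ([column, row] in pixels: a listed point, or the origin of a listed thing).
The state is a dict: "time_s": time; "joint_positions": joint angles; "joint_vel": joint speeds; "joint_efforts": joint torques, N m; "ee_pos": TCP position; "eef_rot": TCP orientation; "contact_force": force on the tool from outside, world axes, zero at the start; "moment": the same for the moment, N m; "finger_gap": finger opening in mm.
Only numpy, scipy, OpenCV 4.12 (cv2) and the standard library are available. Lean on these libraries where they do the work, as an engineer would, in place of code of your own. Each camera call takes 0.05 s, during which the arm holds its last target. There are 200 camera calls.

## Working session

There is one attempt and no reset: what is moved stays moved. The work goes in short steps, each a Python script; the robot and the scene stay as the last script left them, time stands still between calls to the robot, and variables do not carry over. Pictures are saved under pics/ and viewed, about 8 in all and at most 12, crops included, and the job is handed in when it is done.

```bash
mkdir -p pics; cat > h.py <<'E'
import numpy as np, cv2
from cell import bot, kinematics, observe, imaging, models
def save(p,n): cv2.imwrite('pics/'+n,cv2.cvtColor(p['img'],cv2.COLOR_RGB2BGR))
def ray(p,uv):
    R=cv2.Rodrigues(np.array(p['rvec'],float))[0]; t=np.array(p['tvec'],float).ravel()
    x=(uv[0]-p['cx'])/p['fx']; y=(uv[1]-p['cy'])/p['fy']
    if p.get('fish'):
        r=np.hypot(x,y); s=np.sin(r)/max(r,1e-9); d=np.array([x*s,y*s,np.cos(r)])
    else: d=np.array([x,y,1.])
    d=R.T@d; return -R.T@t, d/np.linalg.norm(d)
def onz(p,uv,z):
    c,d=ray(p,uv); return c+d*(z-c[2])/d[2]
def cam(n):
    p=imaging.read_camera(n); p['fish']=(n=='wrist'); return p
def proj(p,X):
    R=cv2.Rodrigues(np.array(p['rvec'],float))[0]; q=R@np.array(X,float)+np.array(p['tvec'],float).ravel()
    if p.get('fish'):
        r=np.hypot(q[0],q[1]); th=np.arctan2(r,q[2]); k=th/max(r,1e-9); return np.array([p['cx']+p['fx']*q[0]*k,p['cy']+p['fy']*q[1]*k])
    return np.array([p['cx']+p['fx']*q[0]/q[2],p['cy']+p['fy']*q[1]/q[2]])
E
python3 - <<'E'
from h import *
np.set_printoptions(precision=1,suppress=True)
a=cam('top');b=cam('side')
im=np.vstack([a['img'],b['img']])
save(a,'t0.png');save(b,'s0.png')
for p,n in((a,'top'),(b,'side')):
    print(n,[round(p[k],1) for k in('fx','cx','cy')],ray(p,(256,192)))
Z=dict(basket=0,hoop=99+138,hook_seat=209,hook_tip=228,stand=0,lid_bar=92,lid_hinge=85,showcase=0,mug=0,bell=0,globe=0,dish=0,trinket_box=0,jar=0,mill=0)
for q,z in Z.items():
    for p,n in((a,'top'),(b,'side')):
        for r in models.tip_of(q,p)[:4]:
            print(q,n,np.round(r['uv']),round(r['confidence'],2),onz(p,r['uv'],99 if q=='basket' else z)[:2])
print(observe()['time_s'])
E
```

```text
top [491.3, 246.6, 189.4] (array([ 196.6,   -7.3, 1650.4]), array([ 0.2, -0. , -1. ]))
side [425.4, 252.2, 190.9] (array([-271.7, -728.2, 1132.5]), array([ 0.5,  0.5, -0.7]))
basket top [ 95. 243.] 0.94 [291.2 499.7]
basket top [202. 132.] 0.85 [650.  161.3]
basket top [160. 277.] 0.63 [184.6 289.8]
basket top [234. 198.] 0.5 [429.7  57.7]
basket side [255. 164.] 0.68 [649.8 143.4]
basket side [324. 233.] 0.6 [ 546.2 -258.3]
basket side [132. 230.] 0.57 [127.6 201.6]
hoop top [ 81. 240.] 0.84 [290.8 493.2]
hoop top [156. 277.] 0.71 [185.2 276.2]
hoop top [190. 146.] 0.16 [568.  182.2]
hoop side [254. 129.] 0.95 [668.9 168.9]
hoop side [119. 188.] 0.63 [145.5 251.3]
hook_seat top [356. 284.] 0.79 [ 160.4 -296.2]
hook_seat top [315. 155.] 0.7 [ 542.8 -188.9]
hook_seat top [232. 197.] 0.24 [416.6  59.3]
hook_seat side [248. 296.] 0.9 [ 156.1 -298.5]
hook_seat side [316. 205.] 0.79 [ 534.4 -222.2]
hook_tip top [355. 300.] 0.9 [ 118.  -286.6]
hook_tip top [315. 161.] 0.74 [ 518.8 -187.1]
hook_tip top [292. 121.] 0.65 [ 642.4 -123.3]
hook_tip side [304. 198.] 0.74 [ 516.7 -189.7]
hook_tip 
[... 1026 characters left out ...]
[ 671.5 -322.2]
globe side [353. 242.] 0.59 [ 661.7 -311.7]
globe side [207. 182.] 0.55 [521.7 289.9]
dish top [234. 200.] 0.89 [439.1  62.2]
dish top [314. 163.] 0.61 [ 564.9 -213. ]
dish top [105. 173.] 0.3 [536.7 506.9]
dish side [355. 246.] 0.38 [ 652.8 -327.1]
trinket_box top [150. 206.] 0.78 [419.  349.3]
trinket_box top [403. 188.] 0.59 [ 474.  -509.7]
trinket_box top [188. 187.] 0.17 [484.7 219.7]
jar top [105. 168.] 0.75 [555.  507.3]
jar side [316. 203.] 0.65 [ 727.7 -100.3]
jar side [175. 154.] 0.49 [549.1 524.9]
mill top [403. 187.] 0.88 [ 478.2 -510.7]
mill top [348. 135.] 0.5 [ 662.1 -333.6]
mill side [376. 312.] 0.97 [ 479.1 -516.7]
mill side [310. 201.] 0.69 [720.  -77.1]
1.6
```

View pics/t0.png

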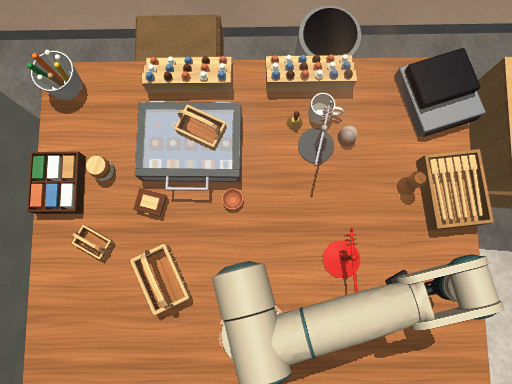

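View pics/s0.png

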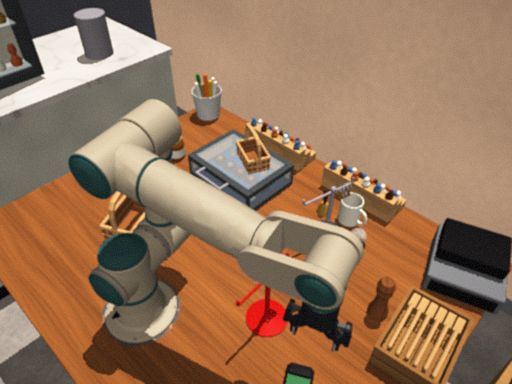

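The top view shows the target basket on the lid at about (200,127), the bar at (187,183) and the grey stand's post at (325,110), with its base at (316,146). The red stand at (342,260) is the decoy, and there are two other baskets at the left. Next I'll take closer wrist views.

```bash
python3 - <<'E'
from h import *
np.set_printoptions(precision=1,suppress=True)
def go(x,y,z,yaw=0):
    for zz in (z,z-40,z-80):
        for yw in (yaw,yaw+180,yaw-180):
            try: bot.goto([x,y,zz],[180,0,yw]); return
            except bot.PlanningError: pass
    print('fail',x,y)
o=observe();print(o['eef_rot'])
bot.movel([163,-499,400],250)
for i,(x,y) in enumerate([(500,-170),(560,150)]):
    go(x,y,430,-90)
    o=observe();print(o['ee_pos'],o['eef_rot'],o['joint_positions'],o['time_s'])
    p=cam('wrist');save(p,f'w{i}.png');print(ray(p,(p['cx'],p['cy'])),p['fx'])
    for q,z in [('hook_seat',209),('hook_tip',228),('stand',0),('hoop',237),('basket',99),('lid_bar',92),('lid_hinge',85)]:
        for r in models.tip_of(q,p)[:3]:
            print(q,np.round(r['uv']),round(r['confidence'],2),onz(p,r['uv'],z)[:2])
E
python3 -c "
import cv2,numpy as np
cv2.imwrite('pics/w01.png',cv2.resize(np.vstack([cv2.imread('pics/w0.png'),cv2.imread('pics/w1.png')]),None,fx=.78,fy=.78))"
```

```text
[-180.    -0.   -71.9]
[ 499.8 -170.7  429.7] [180.    0.  -90.1] [-22.9   6.6  54.7  -0.  118.7  67.2] 4.1167
(array([ 567.2, -170.7,  564.2]), array([-0.3,  0. , -1. ])) 297.3186396354542
hook_seat [282. 129.] 0.84 [ 549.6 -197.6]
hook_tip [274. 162.] 0.96 [ 513.5 -188.1]
hook_tip [247.  38.] 0.49 [ 655.3 -157.6]
stand [314. 266.] 0.96 [ 249.3 -290.1]
stand [284.  79.] 0.71 [ 635.6 -217.9]
hoop [19. 74.] 0.94 [651.4 162.9]
hoop [ 40. 320.] 0.68 [242.4 227. ]
basket [ 78. 280.] 0.97 [252.9 214.4]
basket [  8. 235.] 0.76 [343.3 408.5]
basket [70. 76.] 0.69 [658.2 164.5]
lid_bar [ 62. 180.] 0.89 [466.5 205.8]
lid_hinge [58. 32.] 0.82 [754.3 209.2]
[560.2 148.9 430.1] [-180.    -0.   -90.1] [ 11.2  15.7  44.3  -0.  120.  101.3] 5.75
(array([627.5, 149. , 564.6]), array([-0.3,  0. , -1. ])) 297.3186396354542
hook_seat [485. 181.] 0.66 [ 550.2 -196.5]
hook_seat [405.  80.] 0.5 [681.4 -37.3]
hook_tip [484. 209.] 0.76 [ 511.7 -186.5]
hook_tip [ 90. 163.] 0.43 [577.2 365.9]
stand [433. 123.] 0.76 [ 628.7 -219.8]
stand [434. 282.] 0.62 [ 239.6 -297.2]
stand [222. 213.] 0.17 [434.5 223.6]
hoop [244.  89.] 0.96 [655.8 165.3]
hoop [ 77. 287.] 0.8 [392.8 425.8]
hoop [440.  73.] 0.32 [692.2 -73.6]
basket [250.  95.] 0.8 [659.1 163.5]
basket [198. 315.] 0.74 [252.7 271.8]
basket [ 99. 263.] 0.74 [359.3 466. ]
lid_bar [221. 215.] 0.71 [462.2 213.8]
lid_bar [ 90. 161.] 0.18 [561.5 453.5]
lid_hinge [225.  40.] 0.66 [752.1 202.9]
```

View pics/w01.png

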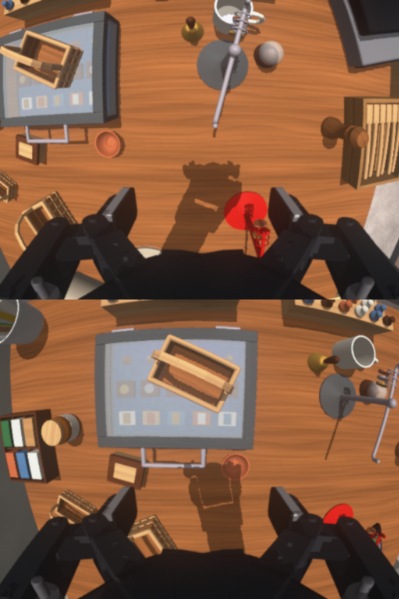

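Wrist views: the post is near world (630,-218), the hook tip near (513,-187) and the seat near (551,-197). The basket is at about (655,165), with its hoop tilted diagonally. Next I'll fit the basket's yaw by overlaying a hoop model.

```bash
cat >> h.py <<'E'
HP=[(-67,64),(-67,105),(-60,122),(-48,135),(-22,141),(22,141),(48,135),(60,122),(67,105),(67,64)]
def bask(x,y,yaw,z0):
    c,s=np.cos(np.radians(yaw)),np.sin(np.radians(yaw))
    f=lambda a,b,h:(x+c*a-s*b,y+s*a+c*b,z0+h)
    rim=[f(a,b,64) for a,b in((45,70),(-45,70),(-45,-70),(45,-70))]
    return rim,[[f(a,b,h) for b,h in HP] for a in(-6,6)]
E
python3 - <<'E'
from h import *
from scipy.optimize import minimize
p=cam('wrist')
m=models.masks_of('basket',p)
for r in m: print(np.round(r['rect']),r['confidence'])
g=min([r for r in m if r['confidence']>.3],key=lambda r:np.hypot(r['rect'][0]-247,r['rect'][1]-92))['region']
def sil(v):
    rim,h=bask(*v,99); im=np.zeros((384,512),np.uint8)
    R=np.array([proj(p,X) for X in rim]+[proj(p,(X[0]*.94+.06*v[0],X[1]*.94+.06*v[1],99)) for X in rim])
    cv2.fillConvexPoly(im,cv2.convexHull((R*16).astype(np.int32)),1,shift=4)
    P=[[proj(p,X) for X in s] for s in h]
    for i in range(9):
        q=np.array([P[0][i],P[0][i+1],P[1][i+1],P[1][i]]);cv2.fillConvexPoly(im,cv2.convexHull((q*16).astype(np.int32)),1,shift=4)
    return im>0
def cost(v): s=sil(v); return -(s&g).sum()/(s|g).sum()
best=min((minimize(cost,[655,165,y],method='Nelder-Mead',options=dict(initial_simplex=[[655,165,y],[663,165,y],[655,173,y],[655,165,y+10]])) for y in range(0,180,20)),key=lambda r:r.fun)
print(best.x,best.fun)
im=cv2.cvtColor(p['img'],cv2.COLOR_RGB2BGR); S=4;x0,y0=160,30
c=cv2.resize(im[y0:y0+150,x0:x0+200],None,fx=S,fy=S,interpolation=cv2.INTER_CUBIC)
rim,h=bask(*best.x,99)
for L,cl,closed in((rim,(255,0,0),True),(h[0],(0,0,255),False),(h[1],(0,255,0),False)):
    cv2.polylines(c,[((np.array([proj(p,X) for X in L])-[x0,y0]+.5)*S).astype(np.int32)],closed,cl,1)
cv2.imwrite('pics/ov.png',c)
E
```

```text
[250.  96. 116. 103.] 0.85
[193. 304.  58.  56.] 0.77
[ 93. 265.  57.  39.] 0.58
[160. 218.  49.  52.] 0.17
[657.07233367 163.57467764 -25.75634109] -0.9763879128601546
```

View pics/ov.png

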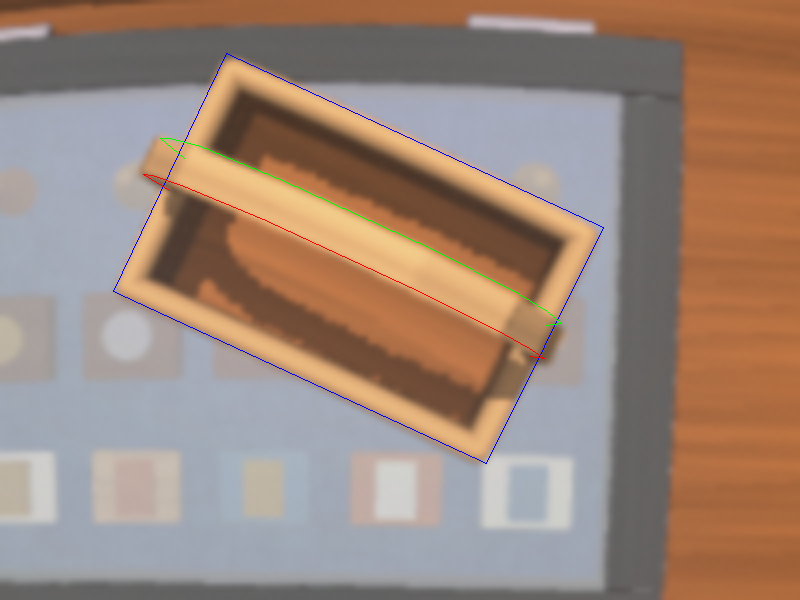

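The model fits with IoU 0.98: basket at (657,163.5), yaw -25.8°. I'll pinch at own y = -34 mm.

```bash
python3 - <<'E'
from h import *
np.set_printoptions(precision=1,suppress=True)
yaw=-25.8;c,s=np.cos(np.radians(yaw)),np.sin(np.radians(yaw))
x,y=657+34*s,163.5-34*c
bot.move_gripper(55,60)
bot.goto([x,y,330],[180,0,yaw]); bot.movel([x,y,225],120)
bot.move_gripper(0,60)
o=observe();print(o['finger_gap'],o['contact_force'],o['time_s'])
bot.movel([x,y,285],120)
o=observe();print(o['finger_gap'],o['contact_force'],o['moment'],o['ee_pos'],o['time_s'])
# to front of hook
psi=-15;d=np.array([-np.cos(np.radians(psi)),-np.sin(np.radians(psi))]);n=np.array([-d[1],d[0]]) # n = own -y
post=np.array([630,-217.5])
P=post+d*190+n*34
print(n,P)
bot.movel([*P,285],260,[180,0,psi])
o=observe();print(o['finger_gap'],o['contact_force'],o['ee_pos'],o['eef_rot'],o['time_s'])
p=cam('wrist');save(p,'w2.png')
for q,z in [('hook_seat',209),('hook_tip',228),('stand',0),('hoop',284-11-0)]:
    for r in models.tip_of(q,p)[:2]: print(q,np.round(r['uv']),round(r['confidence'],2),onz(p,r['uv'],z)[:2])
E
```

```text
10.211900411842596 [-1.3 -0.3  1.9] 9.2417
10.74301124985703 [-0.   0.1 -2.1] [-0.1  0.   0. ] [642.  132.9 283.8] 9.8917
[-0.3 -1. ] [ 437.7 -201.2]
10.384645710147936 [ 0.2  0.9 -1.4] [ 438.  -200.5  284.9] [-180.    0.  -15.] 11.55
hook_seat [ 54. 336.] 0.94 [ 161.6 -295.6]
hook_seat [400. 171.] 0.83 [ 550.4 -200.7]
hook_tip [361. 174.] 0.92 [ 512.6 -189.6]
hook_tip [ 28. 345.] 0.69 [ 125.  -294.7]
stand [383. 142.] 0.85 [ 625.5 -215.5]
stand [153. 247.] 0.69 [ 234.7 -287.6]
hoop [260. 193.] 0.69 [ 445.1 -173.2]
```

View pics/w2.png

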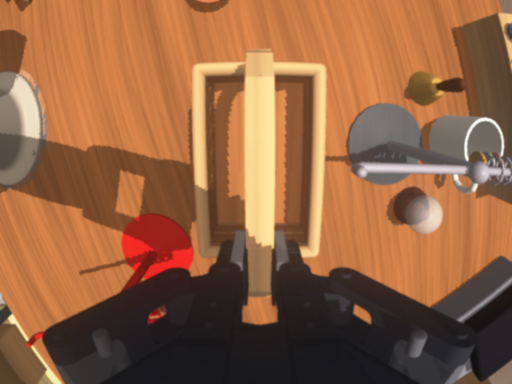

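The hook reads level in the image, with the tip at (361,170) and the post at (481,172), and the hoop is square to it. I'll slide it over and lower until the hook takes the weight.

```bash
python3 - <<'E'
from h import *
np.set_printoptions(precision=1,suppress=True)
psi=-15;d=np.array([-np.cos(np.radians(psi)),-np.sin(np.radians(psi))]);n=np.array([-d[1],d[0]])
post=np.array([629,-218.5]); 
T=lambda a,z:[*(post+d*a+n*34),z]
bot.movel(T(190,240),150); bot.movel(T(80,240),110)
f0=observe()['contact_force'];print(f0,observe()['ee_pos'])
bot.movel(T(80,202),80)
for z in np.arange(201,191,-1.):
    bot.movel(T(80,z),30); f=observe()['contact_force']
    print(z,f)
    if f[2]-f0[2]>2.5: break
bot.dwell(.2)
a=cam('side');w=cam('wrist');t=cam('top')
save(w,'w3.png')
cv2.imwrite('pics/v3.png',cv2.cvtColor(np.hstack([cv2.resize(a['img'][130:290,230:430],None,fx=2,fy=2),cv2.resize(w['img'],(400,320))]),cv2.COLOR_RGB2BGR))
print(observe()['time_s'],observe()['finger_gap'])
E
```

```text
[-0.7  0.6 -1.9] [ 542.7 -230.6  240.2]
201.0 [-0.2  0.1 -2.3]
200.0 [ 0.2  0.5 -1.7]
199.0 [-0.4  0.2 -1.8]
198.0 [ 1.   0.3 -1.7]
197.0 [-0.8  0.1  0.8]
15.625 10.258538533290093
```

View pics/v3.png

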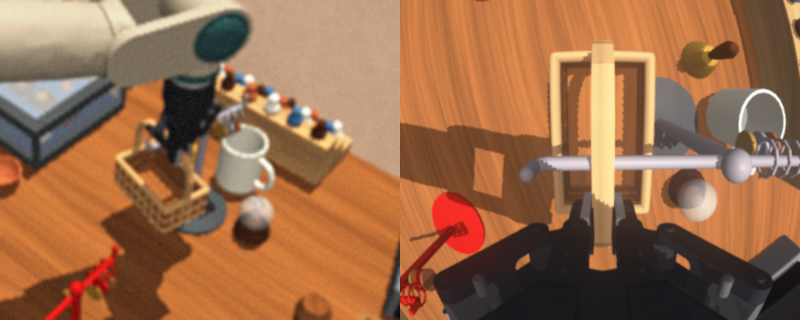

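The weight transferred at the predicted height, and the hook arm passes under the hoop. Letting go now, then I'll look at the bar.

```bash
python3 - <<'E'
from h import *
np.set_printoptions(precision=1,suppress=True)
bot.move_gripper(34); bot.dwell(.2)
e=observe()['ee_pos']
bot.movel([e[0],e[1],e[2]+60],100); bot.movel([e[0],e[1],330],200)
p=cam('wrist')
print('hoop',[(np.round(r['uv']),onz(p,r['uv'],209)) for r in models.tip_of('hoop',p)[:2]])
w=p
bot.goto([440,150,330],[180,0,0]); bot.move_gripper(30,60)
p=cam('wrist');a=cam('side')
for q,z in [('lid_bar',92),('lid_hinge',85)]:
    for r in models.tip_of(q,p)[:2]: print(q,np.round(r['uv']),round(r['confidence'],2),onz(p,r['uv'],z)[:2])
c=np.hstack([cv2.resize(a['img'][130:290,230:430],(400,320)),cv2.resize(w['img'],(400,320))])
g=cv2.resize(p['img'],(340,255));c=np.vstack([c,np.zeros((255,800,3),np.uint8)]);c[320:,:340]=g
x=int(np.clip(proj(p,(464,210,92))[0],80,432))-80;y=int(np.clip(proj(p,(464,210,92))[1],45,339))-45
c[320:,345:798]=cv2.resize(p['img'][y:y+90,x:x+160],(453,255));print(x,y)
cv2.imwrite('pics/v4.png',cv2.cvtColor(c,cv2.COLOR_RGB2BGR))
print(observe()['time_s'],observe()['contact_force'],observe()['ee_pos'])
E
```

```text
hoop [(array([262., 153.]), array([ 553.6, -197.5,  209. ])), (array([310., 135.]), array([ 597.9, -193.1,  209. ]))]
lid_bar [278. 118.] 0.74 [463.6 213.4]
lid_hinge [464. 133.] 0.77 [747.7 208.3]
198 75
19.425 [-0.8 -0.4  1.2] [440.1 149.8 329.9]
```

View pics/v4.png

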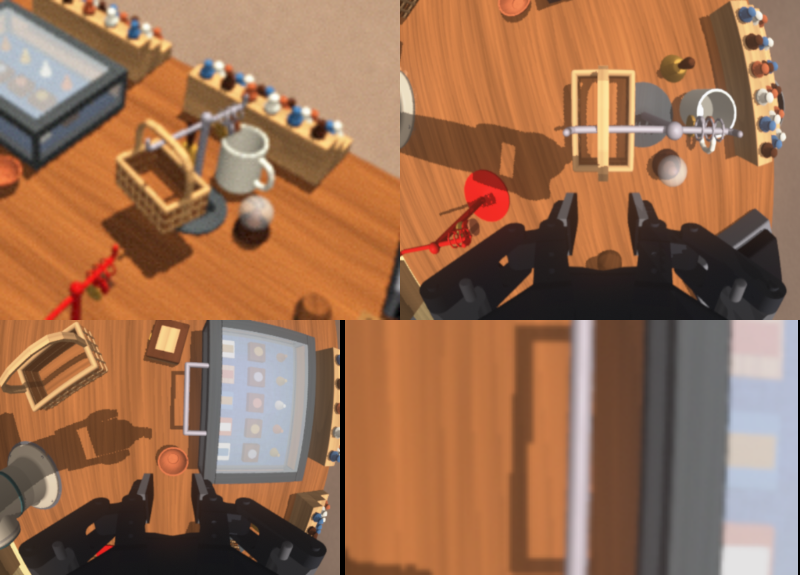

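The basket hangs freely on the front hook. The bar shows in the wrist picture from about (283,76) to (280,164); I'll convert those pixels and grasp it.

```bash
python3 - <<'E'
from h import *
np.set_printoptions(precision=2,suppress=True)
p=cam('wrist')
A=onz(p,(283.1,75.7),92);B=onz(p,(280.3,163.9),92);print(A,B)
u=(A-B)[:2]; yaw=np.degrees(np.arctan2(-u[0],u[1])); print('yaw',yaw)
if abs(yaw)>6: raise SystemExit
bx=B[0]+(A[0]-B[0])*(211-B[1])/(A[1]-B[1]); print('bar x',bx)
P=[bx,211.]
bot.goto([*P,180],[180,0,yaw]); bot.movel([*P,130],150)
q=cam('wrist')
for r in models.tip_of('lid_bar',q)[:1]: print(r['uv'],onz(q,r['uv'],92))
print([proj(q,(bx,y,92)) for y in(150,211,270)])
save(q,'w5.png'); print(observe()['ee_pos'],observe()['contact_force'],observe()['time_s'])
E
```

```text
[469.23 267.02  92.  ] [466.43 155.44  92.  ]
yaw -1.436902549026933
bar x 467.8226894613495
[256.8, 222.8] [466.69 212.57  92.  ]
[array([260.99, 304.04]), array([258.67, 225.1 ]), array([255.96, 129.77])]
[468.84 211.2  132.18] [-0.21  0.29 -0.45] 20.7583
```

View pics/w5.png

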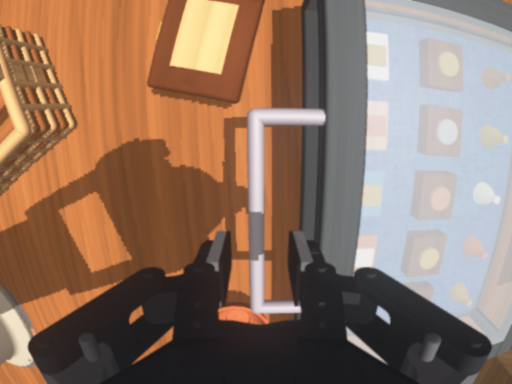

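The bar is centred between the fingers at about (257,212). I'll descend, grip, and raise it along the arc of radius 290 mm.

```bash
python3 - <<'E'
from h import *
np.set_printoptions(precision=2,suppress=True)
yaw=-1.4
bot.movel([466.9,211.5,81],80)
bot.move_gripper(0,80)
o=observe();print(o['finger_gap'],o['contact_force'],o['ee_pos'])
c=np.array(o['ee_pos']); c[2]=81
ex=np.array([np.cos(np.radians(yaw)),np.sin(np.radians(yaw)),0])
f0=np.array(o['contact_force'])
for th in range(5,51,5):
    t=np.radians(th)
    dx=290-(290*np.cos(t)-7*np.sin(t)); dz=290*np.sin(t)+7*np.cos(t)-7
    bot.movel(list(c+ex*dx+[0,0,dz]),70)
    o=observe();print(th,np.array(o['contact_force']),o['finger_gap'])
    if np.abs(o['contact_force']).max()>35: print('STOP');break
bot.dwell(.5);o=observe();print(o['ee_pos'],c+ex*dx+[0,0,dz],o['contact_force'],o['moment'],o['time_s'])
a=cam('side');w=cam('wrist');t=cam('top')
for p,n in((a,'side'),(w,'wrist'),(t,'top')):
    for r in models.tip_of('lid_bar',p)[:1]: print(n,r)
im=np.vstack([np.hstack([cv2.resize(a['img'][100:292,150:406],(400,300)),cv2.resize(w['img'],(400,300))]),np.hstack([cv2.resize(t['img'],(400,300)),cv2.resize(t['img'][80:236,140:348],(400,300))])])
cv2.imwrite('pics/v6.png',cv2.cvtColor(im,cv2.COLOR_RGB2BGR))
E
```

```text
7.0006939038901645 [-5.36 -1.05  4.91] [466.58 211.67  81.85]
5 [-2.54  0.52 -3.54] 7.11870101474222
10 [-7.31 -0.53 -1.57] 7.267079046686941
15 [-5.32  0.74 -2.39] 7.195326596356273
20 [-7.68  1.01 -0.85] 6.911677163700263
25 [-8.63  0.42  0.03] 7.294490414788769
30 [-8.96  0.47  2.48] 7.0510197217857895
35 [-9.08  1.18  2.85] 7.457275549106514
40 [-10.03   0.34   5.68] 7.2147178292144005
45 [-9.83  1.68  5.21] 7.008870018584509
50 [-7.96  1.4   7.54] 6.740419468271819
[575.07 209.38 304.94] [575.5  209.01 300.65] [-8.8   1.26  6.84] [0.23 1.43 0.  ] 27.4417
side {'uv': [225.2, 115.5], 'confidence': 0.89}
wrist {'uv': [257.7, 255.7], 'confidence': 0.72}
top {'uv': [176.8, 133.7], 'confidence': 0.6}
```

View pics/v6.png

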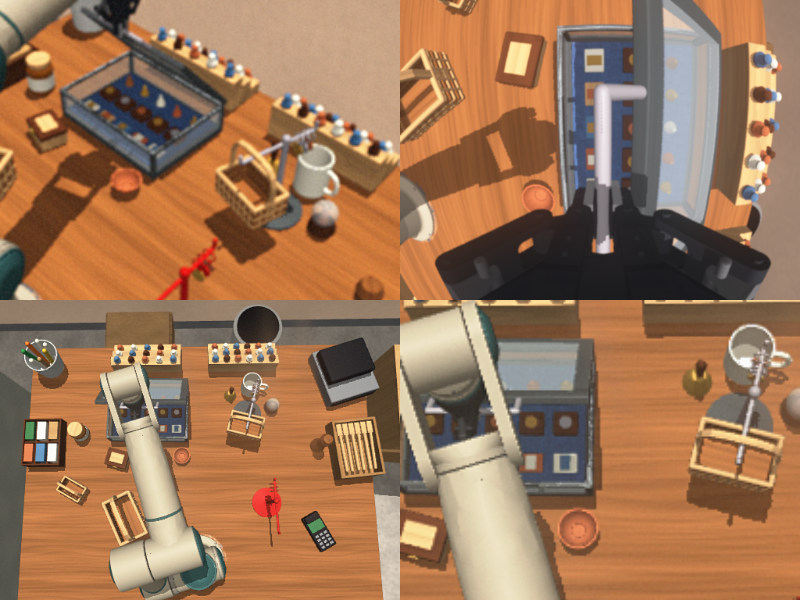

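The lid is up and the forces are low, about 11 N radial and 2.4 N from its weight. The basket is still hanging and the bystanders haven't moved. TCP z reads 4 mm above command, so I'll check the angle optically with lid outlines at 47, 50 and 53°.

```bash
python3 - <<'E'
from h import *
np.set_printoptions(precision=1,suppress=True)
w=cam('wrist');t=cam('top');a=cam('side')
ex=np.array([np.cos(np.radians(-1.4)),np.sin(np.radians(-1.4)),0]);ey=np.array([-ex[1],ex[0],0])
H=np.array([466.6,211.7,85])+ex*290
def L(th,x,y,z):
    s,c=np.sin(np.radians(th)),np.cos(np.radians(th)); return H+ex*(x*c+z*s)+ey*y+np.array([0,0,-x*s+z*c])
def draw(p,x0,y0,wd,ht,size):
    S=size[0]/wd; im=cv2.resize(cv2.cvtColor(p['img'],cv2.COLOR_RGB2BGR)[y0:y0+ht,x0:x0+wd],size,interpolation=cv2.INTER_CUBIC)
    for th,cl in((47,(255,0,0)),(50,(0,255,0)),(53,(0,0,255))):
        for pts in ([(-250,-170,14),(-250,170,14)],[(-290,-65,7),(-290,65,7)],[(-250,-170,14),(0,-170,14)],[(-250,-170,0),(-250,170,0)]):
            q=np.array([proj(p,L(th,x,y+0,z)) for x,y,z in [tuple(np.array(pts[0])*(1-k)+np.array(pts[1])*k) for k in np.linspace(0,1,15)]])
            cv2.polylines(im,[((q-[x0,y0]+.5)*S).astype(np.int32)],False,cl,1)
    return im
A=draw(w,180,0,256,192,(800,600))[:, :]
B=draw(t,120,90,140,70,(800,400))
cv2.imwrite('pics/v7.png',cv2.resize(np.vstack([A,B]),None,fx=.6,fy=.6))
for th in(47,50,53): print(th,proj(w,L(th,-290,65,7)),proj(w,L(th,-250,0,14)))
print([np.array(observe()['ee_pos']) for _ in range(3)],observe()['contact_force'])
E
```

```text
47 [235.8 121.7] [295.6 232.9]
50 [261.3 122.1] [315.1 238.1]
53 [292.  122.8] [336.3 243.1]
[array([575.1, 209.4, 304.9]), array([575.1, 209.4, 304.9]), array([575.1, 209.4, 304.9])] [-7.3  1.5  6.4]
```

View pics/v7.png

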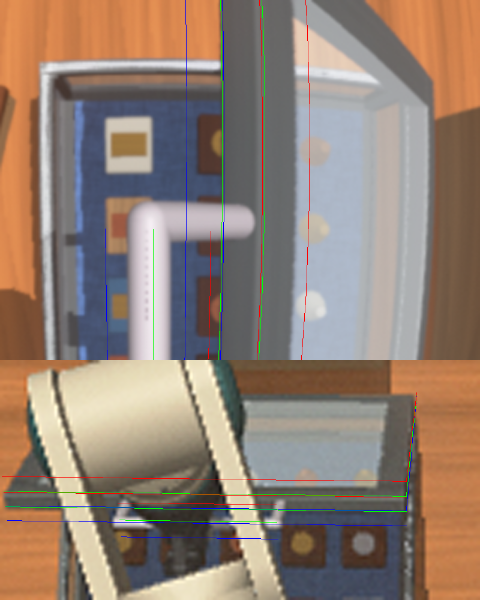

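The 50° outline lies on the lid edge and the bar in both views, and the arm is still. Handing in.

```bash
python3 - <<'E'
from h import *
o=observe();print(o['time_s'],o['finger_gap'],max(map(abs,o['joint_vel'])))
print(bot.hand_in())
E
```

```text
27.8917 6.708487130450856 0.11457810143535566
the job is handed in; nothing more can be done
None
```

The middle-sized basket now hangs by its hoop on the empty front hook of the grey stand, and the gripper has let go of it. I then gripped the lid's bar with 80 N, raised the lid to about 50°, and handed in at 27.9 s while holding it still.

**Last checks:**
- **Lid angle:** outlines drawn at 47, 50 and 53° showed the 50° one lying on the lid edge and bar in both the wrist and top views.
- **Basket and other goods:** the last pictures showed the basket hanging free and the other goods looking undisturbed. I checked the goods by eye only and did not re-measure their positions.
- **Forces:** the wrist force while holding was about 11 N.

**Disagreements:**
- **TCP height:** it read about 4 mm above the commanded height while holding, from light radial strain on the hinge arc. That reading gives about 50.3°, which agrees with the pictures.
- **Finger gap:** it read about 7 mm on the 10 mm bar. The bar stayed firmly in the grip throughout the lift.

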